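# Unpin the carriage of an angled drilling jig

### The job

Draw the red-handled lock pin straight out of its bore in the sloping drilling jig and park it in the open side notch at the left end of the same aluminium bridge, shank down through the notch and collar resting flat on the bridge. Then slide the unlocked carriage by its black knob all the way to the right, until it is up against its end stop, so the blank can be changed. Leave the parked pin in its notch and the other things on the bench where they are.

Things in the scene. Friction and masses are not known exactly. Their poses are not given: they have to be found in the camera images.
- head: Fixed sloping jig head. Origin: centre of the grey deck's top face (150 mm up slope x 250 mm across). x up the slope, away from the robot; y left; z square out of the deck, leaning 30 deg from vertical toward the robot. Aluminium bridge: z = 46 to 58 mm, x = -22 to 50, y = -45 to 80, on a rear wall at x = 38 to 50. Only pin and knob rise above z = 61. End stops: 20 mm high, y = +-117.
- bore (a point): Mouth of the pin's bore in the bridge's top face, at (0, 0, 58) mm in the head's frame. The bore is 11.5 mm wide, square to the deck, and goes through the bridge (12 mm) and, after a 4 mm gap, through the carriage (14 mm wide there).
- notch (a point): Parking place, at (0, 58, 58) mm in the head's frame, level with the bridge's top: the parked pin's axis passes through it. The notch is a slot 15 mm wide in x, right through the bridge, closed at y = 45 mm, open at the left end y = 80 mm; enter from above or from the left. Below, it is free down to the deck (58 mm).
- pin: Loose lock pin, 120 g. Origin: on its axis at the collar's underside, which rests on the bridge both in the bore and when parked; z along the axis, out of the bore (= head's z); y along the handle. Shank 10 mm thick, z = 0 to -50 mm; steel collar 26 mm across, z = 0 to 6; neck 11 mm thick to z = 14; red flat-sided T handle, 80 mm along y, 12 mm thick along x, z = 14 to 40.
- pin_grip (a point): Point to grip on the pin: inside the red handle on the pin's axis, 29 mm above the collar's underside (11 mm below the handle's top). The flats are 12 mm apart across the pin's x.
- pin_tip (a point): Foot of the pin's shank, 50 mm below the collar's underside.
- carriage (a joint): Travel in m of the dark steel carriage along the head's -y (right): 0 locked by the pin, 0.05 at the right-hand stop. About 2.5 N of friction; stays where it is left. Its top is at z = 42 mm in the head's frame; it carries a wooden blank (top at z = 50, x = -67 to -33, y = -13 to 27 mm at travel 0).
- knob_top (a point): Centre of the top of the carriage's black round knob, at (-50, -40 - travel, 80) mm in the head's frame. The knob is 20 mm across and 26 mm tall with its axis along the head's z, on a 12 mm stem.
- screwdriver: screwdriver with a blue handle, 163 mm long, 24 mm wide, lying in front of the jig; origin under its middle
- masking_tape: roll of beige masking tape, 98 mm across, 25 mm high, lying flat; origin under its centre
- level: yellow spirit level, 160 x 24 x 33 mm; origin under its centre
- tape_rule: yellow tape measure standing up, 72 x 34 x 62 mm; origin under its centre
- jar: clear jar with a red lid, 62 mm across, 86 mm high; origin under its centre
- cutters: blue-handled cutters, 182 x 63 x 13 mm, lying flat; origin under the middle
Mind the look-alikes: they are no part of the job. Of the things like the pin, leave any that is blue or pink; of the rest the larger one is meant.

How it is judged:
By the outcome, as a careful person would: the job done as asked, in the order asked, and still so for the second after the job is handed in, with the robot touching nothing.
It also fails if it takes over 48 s, if anything falls off the work surface, if the arm or the gripper's body presses on something with over 40 N, if the wrist force passes 120 N, or if a joint passes its speed limit or range.

### The arm

A 6-joint arm with a two-finger parallel gripper is mounted at the origin on a cart in front of the work surface, level with it; the furniture and walls round the work are solid. World frame = base frame: x ahead of the robot, y to its left, z up, the work surface at z = 0. Lengths are in m, angles in rad, forces in N, time in s.
With the tool pointing down it reaches from about 0.35 to 0.85 m from the base axis. Payload 8.1 kg.
Tool frame: the origin (TCP) lies between the finger pads; the fingertips stand 25 mm ahead of it and the grasp point (between the pads) lies 6 mm ahead of it; z points along the fingers, y is the line along which they close (so a half turn about z gives the same grasp; the last joint's range is limited). The gripper opens to 93 mm and grips with 3 to 60 N. Pads are 15 mm wide; open, the fingers measure 128 mm over their backs; the gripper's body (75 mm by 188 mm) begins 65 mm behind the grasp point.
Start: joints at [1.177, 0.13, 1.488, -0, 1.523, -0.085], TCP at [0.182, 0.572, 0.244] pointing down, gripper open.
Joint ranges: [-2.96, 2.96], [-0.89, 2.26], [0.02, 2.5], [-1.34, 4.48], [0, 2.73], [-2.66, 2.66]. Speed limits (rad/s): [2.39, 2.39, 2.79, 3.14, 3.14, 3.14].

### API

Orientations are given as a rotation vector (axis times angle).
In Python, from plant import robot gives the robot as it stands.
- The arm moves only by the tool arm_command, never from a script. Its argument "increments" is text: rows parted by semicolons, each of 5 numbers parted by spaces: the closure, from 0 (fully open) to 1 (shut), then the shift along the tool's x, y, z in mm, then the turn about the tool's z in rad. A call has 1 to 5 rows; each row is the pose to reach, as a shift and turn from the pose commanded when the call began, along the tool's axes at that moment; what a row does not reach only later rows make up. A row lasts 1/10 s, in which the tool goes at most 50 mm and 8.59 degrees, less where a joint would pass 70% of its speed; a pose out of reach is approached as far as the arm can. A call with a gripper value outside its range is refused whole. The fingers move at their own pace and stop on an object; "grip_force" is the grip in N (left out, the last holds). Time passes only in rows, so rows that repeat a pose let the fingers close. It gives the time, the measured TCP pose, the force, the opening and the grip force at its end, in the units of the state.
- robot.read_state(): the state, without advancing time (a new reading comes with each control period).
- robot.read_camera(name): name is "scene" or "side" or "wrist"; returns the picture (400x640x3 uint8, blue, green, red); there is no depth.
- robot.camera_model(name): a dict with "fx", "fy", "cx", "cy" (pixels), "D" ([k1, k2, p1, p2, k3] as OpenCV has them; the pictures are not rectified), "eye" and "rotation" of the camera in the world. Camera axes: x right, y down, z forward; pixel columns grow to the right and rows downward; lengths in m; the calibration is good to about 2 mm. A picture is of the moment at which its call begins: read the wrist's pose just before it. camera_model takes no time and is no camera call; for the wrist camera it gives the pose at the moment of the call.
- robot.close_job(): hands the job in; it is judged then, once.
The state is a dict: "t": time; "q": joint angles; "dq": joint speeds; "joint_torque": joint torques, N m; "tool_pos": TCP position; "orientation": TCP orientation; "force": force on the tool from outside, world axes, zero at the start; "wrist_torque": the same for the moment, N m; "opening": finger opening in m; "gripper_force": force on a finger pad.
Only numpy, scipy, OpenCV 4.12 (cv2) and the standard library are available. Lean on these libraries where they do the work, as an engineer would, in place of code of your own. Each camera call takes 0.05 s, during which the arm holds its last target. There are 200 camera calls.

## Working session

There is one attempt and no reset: what is moved stays moved. The work goes in short steps, Python scripts to look and compute and a tool call to move; the robot and the scene stay as the last step left them, time stands still between calls to the robot, and variables do not carry over. Pictures are saved under pics/ and viewed, at most 13 in all, crops included, and the job is handed in when it is done.

Besides the shell and the picture viewer there is one more tool, called as a command line: name --argument value ..., lists and objects as JSON in quotes. arm_command: Moves the arm, as the interface text tells. Its arguments: {"type":"object","properties":{"increments":{"type":"string"},"grip_force":{"type":"number"}},"required":["increments"]}

```bash
mkdir -p pics; ls; python3 - <<'E'
from plant import robot
import cv2,numpy as np
for n in ("scene","side","wrist"):
    m=robot.camera_model(n); im=robot.read_camera(n); cv2.imwrite(f"pics/{n}0.png",im)
    print(n,{k:np.round(v,4).tolist() for k,v in m.items()})
s=robot.read_state();print(s["t"],s["tool_pos"],s["orientation"])
E
```

```text
pics
scene {'fx': 506.9126, 'fy': 506.9126, 'cx': 329.2934, 'cy': 207.0593, 'D': [-0.0743, 0.0, 0.0, 0.0, 0.0], 'eye': [-0.4402, -0.9048, 0.728], 'rotation': [-1.8719, 0.7772, -0.4689]}
side {'fx': 371.1258, 'fy': 371.1258, 'cx': 318.4484, 'cy': 202.3686, 'D': [-0.0738, 0.0, 0.0, 0.0, 0.0], 'eye': [0.5574, 1.0294, 0.754], 'rotation': [-0.0782, -2.7601, 1.478]}
wrist {'fx': 302.149, 'fy': 302.149, 'cx': 319.8366, 'cy': 194.5195, 'D': [0.0053, 0.0, 0.0, 0.0, 0.0], 'eye': [0.117, 0.5913, 0.3836], 'rotation': [2.3659, 1.7284, 0.2176]}
0.15 [0.18218526 0.57124271 0.24282656] [-4.83133645e-01 -3.10390153e+00  2.22004910e-03]
```

View pics/scene0.png

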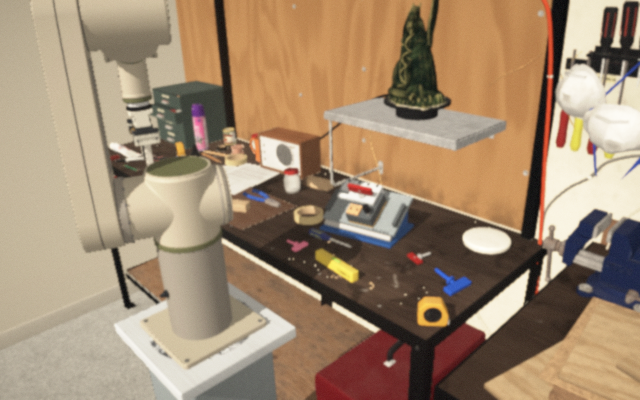

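View pics/side0.png

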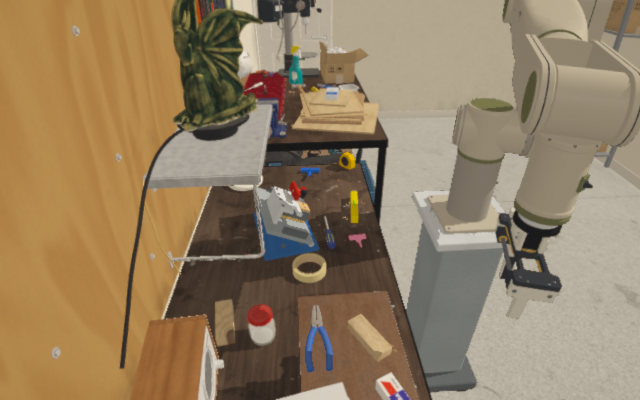

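The scene view shows the jig at about (370,215) with a red handle at (365,188). There is a smaller red-handled pin on the bench at (418,257), a blue T at (455,282) and a pink one at (297,245). The side view shows the jig at (285,220), and a shelf hangs above and behind it. One close crop of both views comes next.

```bash
python3 - <<'E'
import cv2,numpy as np
a=cv2.imread("pics/scene0.png")[165:270,310:440];b=cv2.imread("pics/side0.png")[165:270,235:365]
f=lambda x:cv2.resize(x,None,fx=5.5,fy=5.5,interpolation=cv2.INTER_CUBIC)[:, :715]
cv2.imwrite("pics/crop1.png",cv2.resize(np.vstack([f(a),f(b)])[:, :],(371*1,600)) if 0 else np.hstack([cv2.resize(a,(400,323),interpolation=2),cv2.resize(b,(400,323),interpolation=2)]))
E
```

```text
(no output)
```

View pics/crop1.png

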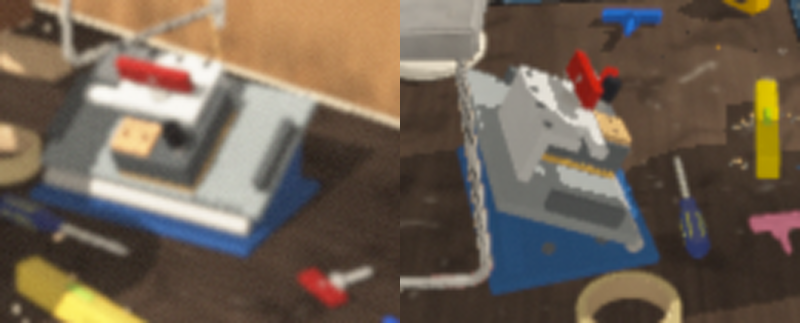

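Candidates: the red T in the jig at scene (360,188) is the larger one. The small red pin lies on the bench at scene (415,258), and the blue (455,282) and pink (297,245) ones are excluded. I choose the red T standing in the bridge, and the crop confirms it. In the side view it is at (425-ish crop → px 290,190), with the small red one just behind it at (297,190).

```bash
cat > h.py <<'E'
import cv2,numpy as np
from scipy.spatial.transform import Rotation as R
def K(m): return np.array([[m["fx"],0,m["cx"]],[0,m["fy"],m["cy"]],[0,0,1]])
def ray(m,p):
    u=cv2.undistortPoints(np.array([[p]],float),K(m),np.array(m["D"]))[0,0]
    r=R.from_rotvec(m["rotation"]) if np.size(m["rotation"])==3 else R.from_matrix(m["rotation"])
    d=r.apply([u[0],u[1],1]); return np.array(m["eye"]),d/np.linalg.norm(d)
def tri(rays):
    A=sum(np.eye(3)-np.outer(d,d) for e,d in rays);b=sum((np.eye(3)-np.outer(d,d))@e for e,d in rays)
    p=np.linalg.solve(A,b);return p,[round(1e3*np.linalg.norm((np.eye(3)-np.outer(d,d))@(p-e)),1) for e,d in rays]
def plane(m,p,z):
    e,d=ray(m,p);return e+d*(z-e[2])/d[2]
def proj(m,P):
    r=R.from_rotvec(m["rotation"]) if np.size(m["rotation"])==3 else R.from_matrix(m["rotation"])
    c=r.inv().apply(np.atleast_2d(P)-m["eye"]);return cv2.projectPoints(c,np.zeros(3),np.zeros(3),K(m),np.array(m["D"]))[0][:,0]
def red(im):
    h=cv2.cvtColor(im,cv2.COLOR_BGR2HSV);return (((h[...,0]<8)|(h[...,0]>173))&(h[...,1]>150)&(h[...,2]>90)).astype(np.uint8)
def comps(mask,mn=15):
    n,l,s,c=cv2.connectedComponentsWithStats(mask);return [(s[i].tolist(),c[i].round(1).tolist()) for i in range(1,n) if s[i][4]>=mn]
E
python3 - <<'E'
from h import *
from plant import robot
S,D=robot.camera_model("scene"),robot.camera_model("side")
for n in("scene","side"):
    im=cv2.imread(f"pics/{n}0.png");print(n,[c for c in comps(red(im),8) if 150<c[1][1]<275 and 230<c[1][0]<440])
k=400/130
sc=lambda x,y:ray(S,(310+x/k,165+y/k)); si=lambda x,y:ray(D,(235+(x-400)/k,165+y/k))
for n,a,b in [("pin",(154,74),(583,80)),("blank",(136,135),(612,127)),("deckfrontL? ",(45,170),(640,245)),("deck front right",(245,222),None)]:
    if b: print(n,tri([sc(*a),si(*b)]))
for n,a,b in [("shelf L front",(324,113),(258,182)),("shelf R front",(455,148),(271,108))]:
    print(n,tri([ray(S,a),ray(D,b)]))
s=robot.read_state();print(R.from_rotvec(s["orientation"]).as_matrix().round(3).tolist())
E
```

```text
scene [([284, 169, 13, 5, 47], [290.1, 171.3]), ([348, 184, 24, 10, 118], [359.2, 188.7]), ([407, 252, 16, 13, 106], [414.1, 258.3])]
side [([289, 181, 17, 19, 150], [295.7, 189.9])]
pin (array([0.59452024, 0.04938966, 0.14773146]), [np.float64(1.7), np.float64(1.7)])
blank (array([0.56820822, 0.050158  , 0.09039015]), [np.float64(2.7), np.float64(2.7)])
deckfrontL?  (array([0.54585427, 0.16009401, 0.02347654]), [np.float64(3.8), np.float64(3.8)])
shelf L front (array([0.67113752, 0.2824882 , 0.32434997]), [np.float64(5.6), np.float64(5.6)])
shelf R front (array([ 0.66734023, -0.22229251,  0.31895311]), [np.float64(0.8), np.float64(0.8)])
[[-0.953, 0.304, -0.001], [0.304, 0.953, -0.001], [0.0, -0.001, -1.0]]
```

The pin grip is near (0.595, 0.049, 0.148). The shelf's front edge is at x≈0.67, z≈0.30. I'm moving to a viewpoint in front of the jig.

arm_command --increments "0 -40 -30 -3 0; 0 -80 -60 -6 0; 0 -120 -90 -9 0; 0 -160 -120 -12 0; 0 -195 -148 -14 0"

```text
t: 0.65
tool_pos: [0.324, 0.3695, 0.2576]
orientation: [0.483, 3.104, -0.0]
force: [0.9, -0.8, 0.6]
opening: 0.093
gripper_force: 0.0
```

arm_command --increments "0 -40 -30 -3 0; 0 -80 -60 -6 0; 0 -120 -90 -9 0; 0 -160 -120 -12 0; 0 -195 -148 -14 0"

```text
t: 1.15
tool_pos: [0.4648, 0.169, 0.2718]
orientation: [0.484, 3.104, 0.0]
force: [-0.1, -0.0, 0.0]
opening: 0.093
gripper_force: 0.0
```

arm_command --increments "0 -40 -30 -3 -0.1; 0 -80 -60 -5 -0.2; 0 -122 -92 -8 -0.309; 0 -122 -92 -8 -0.309; 0 -122 -92 -8 -0.309"

```text
t: 1.65
tool_pos: [0.5523, 0.0452, 0.279]
orientation: [-0.005, -3.14, -0.0]
force: [-0.1, 0.1, -0.4]
opening: 0.0932
gripper_force: 0.0
```

```bash
python3 - <<'E'
from h import *
from plant import robot
s=robot.read_state();print(s["t"],s["tool_pos"].round(4) if hasattr(s["tool_pos"],'round') else s["tool_pos"],R.from_rotvec(s["orientation"]).as_matrix().round(3).tolist(),s["q"],s["force"])
m=robot.camera_model("wrist");im=robot.read_camera("wrist");cv2.imwrite("pics/w1.png",im)
import pickle;pickle.dump(m,open("w1.pkl","wb"))
print(m["eye"],R.from_rotvec(m["rotation"]).as_matrix().round(3).tolist(),comps(red(im)))
E
```

```text
1.65 [0.5523 0.0452 0.279 ] [[-1.0, 0.003, -0.001], [0.003, 1.0, 0.0], [0.001, 0.0, -1.0]] [-1.10112720e-02 -4.65113932e-03  1.56491928e+00  2.27814213e-04
  1.58270155e+00 -1.57836880e+00] [-0.07897551  0.14494828 -0.39427644]
[0.48401395 0.04431652 0.41996008] [[0.004, 0.969, 0.248], [1.0, -0.004, 0.0], [0.001, 0.248, -0.969]] [([140, 173, 43, 24, 532], [161.0, 184.7]), ([282, 229, 45, 18, 421], [303.7, 238.1])]
```

View pics/w1.png

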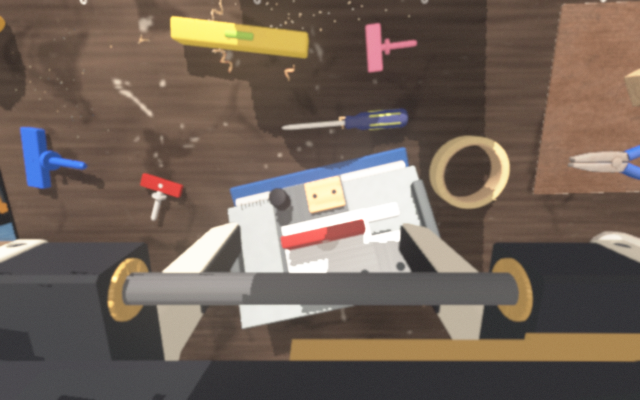

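The wrist view shows the jig yawed by about 13°. The red handle runs from (282,241) to (365,228), with the notch at about (385,225), the knob at (280,200) and the blank at (325,195). The small red pin at (161,187) is outside the jig. Next I fit the head pose from these points.

```bash
cat > meas.py <<'E'
from h import *
import pickle
from plant import robot
S=robot.camera_model("scene");D=robot.camera_model("side");W=pickle.load(open("w1.pkl","rb"))
im=cv2.imread("pics/w1.png");h=cv2.cvtColor(im,cv2.COLOR_BGR2HSV).astype(int)
r=(((h[...,0]<10)|(h[...,0]>168))&(h[...,1]>120)&(h[...,2]>50)).astype(np.uint8);r[:, :270]=0;r[:,390:]=0;r[:210]=0;r[262:]=0
print("red",comps(r)); rect=cv2.minAreaRect(np.argwhere(r)[:,::-1].astype(np.float32));print(rect)
t=((abs(h[...,0]-17)<8)&(h[...,1]>60)&(h[...,2]>140)).astype(np.uint8);t[:170]=0;t[220:]=0;t[:,:295]=0;t[:,355:]=0
print("tan",comps(t)); tr=cv2.minAreaRect(np.argwhere(t)[:,::-1].astype(np.float32));print(tr)
k=((h[...,2]<75)).astype(np.uint8);k[:180]=0;k[216:]=0;k[:,:262]=0;k[:,300:]=0;print("knob",comps(k))
cv2.imwrite("pics/w1c.png",cv2.resize(im[140:340,220:440],None,fx=3,fy=3,interpolation=2)[:600,:660])
E
python3 meas.py
```

```text
red [([281, 220, 83, 29, 1033], [322.2, 234.5])]
((322.4029541015625, 234.55789184570312), (12.983551025390625, 83.40443420410156), 77.6192398071289)
tan [([338, 180, 4, 10, 16], [339.6, 184.1]), ([304, 185, 41, 29, 298], [323.6, 201.8]), ([331, 188, 6, 8, 31], [333.5, 191.6])]
((324.55767822265625, 195.7884521484375), (29.22130012512207, 36.86983108520508), 78.69007110595703)
knob []
```

View pics/w1c.png

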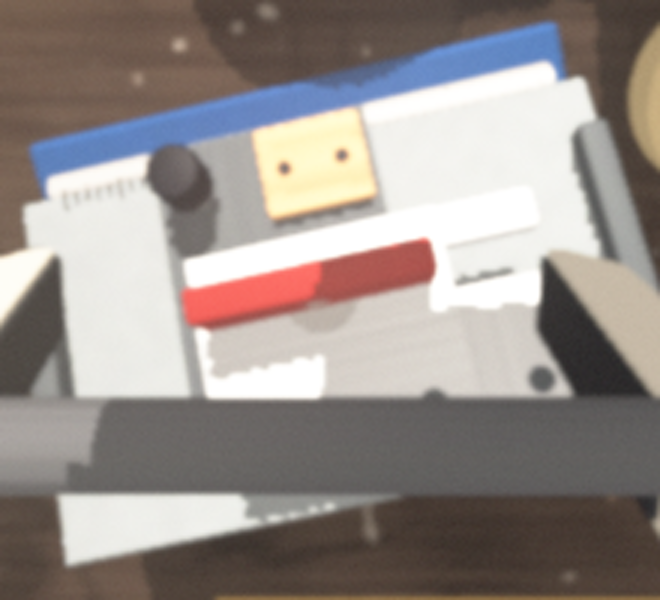

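The close crop confirms the red T in the bridge. The deck corners are at (414,167), (228,209) and (243,328), the knob top at (279,198) and the blank centre at (325,196).

```bash
cat > fit.py <<'E'
from h import *
import pickle
from plant import robot
from scipy.optimize import least_squares
S=robot.camera_model("scene");D=robot.camera_model("side");W=pickle.load(open("w1.pkl","rb"))
obs=[(W,(322.4,234.6),(0,0,85)),(W,(363.1,225.6),(0,40,85)),(W,(281.7,243.5),(0,-40,85)),(W,(324.6,195.8),(-50,7,50)),(W,(279.2,197.6),(-50,-40,80)),
(W,(414.3,166.7),(-75,125,0)),(W,(228.3,209),(-75,-125,0)),(W,(242.7,328.3),(75,-125,0)),
(S,(359.6,188.8),(0,0,85)),(S,(354.2,208.9),(-50,7,50)),(S,(367.5,206.6),(-50,-40,80)),(D,(294.3,190.5),(0,0,85)),(D,(303.9,206.3),(-50,7,50))]
def Rh(y): return R.from_euler("z",y)*R.from_euler("y",-np.pi/6)
f=lambda p:np.ravel([proj(m,Rh(p[3]).apply(np.array(b)/1e3)+p[:3])[0]-a for m,a,b in obs])
s=least_squares(f,[.6,.05,.08,.2],loss="soft_l1",f_scale=1.5)
print(s.x.round(4),np.degrees(s.x[3]));print(s.fun.reshape(-1,2).round(1).tolist())
H=Rh(s.x[3]);P=lambda b:H.apply(np.array(b)/1e3)+s.x[:3]
np.save("head.npy",s.x)
for n,b in [("grip",(0,0,87)),("mid",(0,0,85)),("notchgrip",(0,58,87)),("knob",(-50,-40,80))]:print(n,P(b).round(4))
print("axis",H.apply([0,0,1]).round(4),"y",H.apply([0,1,0]).round(4))
E
python3 fit.py
```

```text
[0.6368 0.0577 0.0715 0.2285] 13.093961983189633
[[1.4, 0.8], [1.1, 0.8], [2.4, 0.7], [-0.6, -1.2], [-2.1, -0.3], [-1.1, -0.9], [-0.7, -0.3], [-0.7, -0.0], [0.6, 1.5], [-0.3, 0.8], [-2.3, 0.2], [-0.5, 0.6], [-0.8, -0.6]]
grip [0.5945 0.0479 0.1468]
mid [0.5954 0.0481 0.1451]
notchgrip [0.5813 0.1044 0.1468]
knob [ 5.648e-01 -1.000e-04  1.158e-01]
axis [-0.487  -0.1133  0.866 ] y [-0.2265  0.974   0.    ]
```

arm_command --increments "0 -10 0 16 -0.08; 0 -20 1 32 -0.16; 0 -32 2 48 -0.232; 0 -42 2 64 -0.232; 0 -42 2 64 -0.232"

```text
t: 2.2
tool_pos: [0.5925, 0.0502, 0.2127]
orientation: [0.365, -3.116, -0.001]
force: [-0.2, 0.7, -0.5]
opening: 0.093
gripper_force: 0.0
```

```bash
cat > look.py <<'E'
import sys,pickle
from h import *
from plant import robot
n=sys.argv[1]
s=robot.read_state();T=R.from_rotvec(s["orientation"])
m=robot.camera_model("wrist");im=robot.read_camera("wrist");cv2.imwrite(f"pics/{n}.png",im);pickle.dump(m,open(n+".pkl","wb"))
print(s["t"],np.round(s["tool_pos"],4),T.as_matrix().round(4).tolist(),np.round(s["force"],1),np.round(s["q"],2))
h=cv2.cvtColor(im,cv2.COLOR_BGR2HSV).astype(int)
r=(((h[...,0]<10)|(h[...,0]>168))&(h[...,1]>120)&(h[...,2]>50)).astype(np.uint8)
for c in comps(r,200):
    x,y,w,hh,a=c[0];q=np.argwhere(r[y:y+hh,x:x+w])[:,::-1].astype(np.float32)+[x,y]
    rc=cv2.minAreaRect(q.astype(np.float32));print(c,rc,"at mid plane",plane(m,rc[0],0.1452).round(4))
E
python3 look.py w2
```

```text
2.2 [0.5925 0.0502 0.2127] [[-0.9729, -0.2313, -0.0047], [-0.2313, 0.9729, 0.0003], [0.0045, 0.0014, -1.0]] [-0.2  0.7 -0.5] [-0.    0.14  1.54  0.    1.47 -1.81]
([96, 96, 56, 42, 1038], [123.8, 116.1]) ((123.85492706298828, 116.24871063232422), (58.88092041015625, 19.291059494018555), 30.256441116333008) at mid plane [ 0.5556 -0.0936  0.1452]
([260, 206, 116, 21, 2154], [316.7, 215.5]) ((317.4752502441406, 215.80079650878906), (115.13313293457031, 19.482746124267578), 0.6160599589347839) at mid plane [0.5937 0.0479 0.1452]
```

View pics/w2.png

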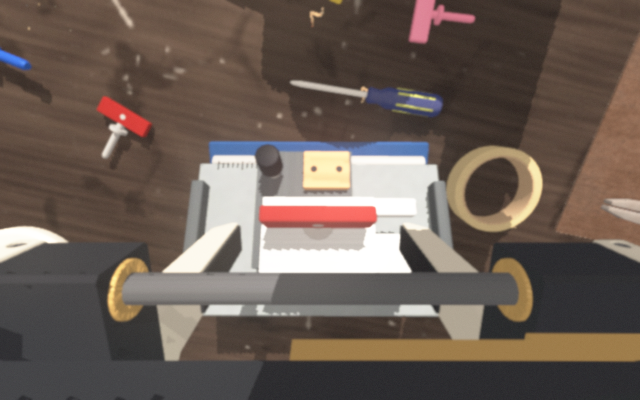

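The handle sits centred and square (image centre 317,216, 0.6° off). I'm descending so the fingers straddle the handle's ends.

arm_command --increments "0 0 0 20 0; 0 0 0 40 0; 0 0 0 55 0; 0 0 0 64 0; 0 0 0 64 0" --grip_force 10

```text
t: 2.75
tool_pos: [0.5932, 0.0487, 0.1507]
orientation: [0.364, -3.119, -0.0]
force: [-0.3, 0.2, 0.3]
opening: 0.0928
gripper_force: 0.0
```

```bash
python3 look.py w3; python3 - <<'E'
import cv2,numpy as np
from plant import robot
w=cv2.imread("pics/w3.png")[180:330,170:470]
a=robot.read_camera("scene")[110:230,270:430];b=robot.read_camera("side")[150:270,235:395]
f=lambda x:cv2.resize(x,(400,300),interpolation=2)
cv2.imwrite("pics/c3.png",np.vstack([np.hstack([f(a),f(b)]),cv2.resize(w,(600,300))[:, :600] if 0 else np.hstack([cv2.resize(w,(600,300)),np.zeros((300,200,3),np.uint8)])]))
E
```

```text
2.75 [0.5932 0.0487 0.1507] [[-0.9731, -0.2303, -0.0019], [-0.2303, 0.9731, 0.0001], [0.0019, 0.0005, -1.0]] [-0.3  0.2  0.3] [-0.    0.18  1.61  0.    1.36 -1.81]
([48, 90, 70, 51, 1590], [82.5, 115.0]) ((82.55049133300781, 115.27912902832031), (73.72572326660156, 23.453641891479492), 29.981637954711914) at mid plane [ 0.5515 -0.076   0.1452]
([236, 240, 170, 27, 4147], [320.4, 253.2]) ((320.47796630859375, 253.44424438476562), (25.900121688842773, 169.0091552734375), 89.64412689208984) at mid plane [0.5943 0.0483 0.1452]
```

View pics/c3.png

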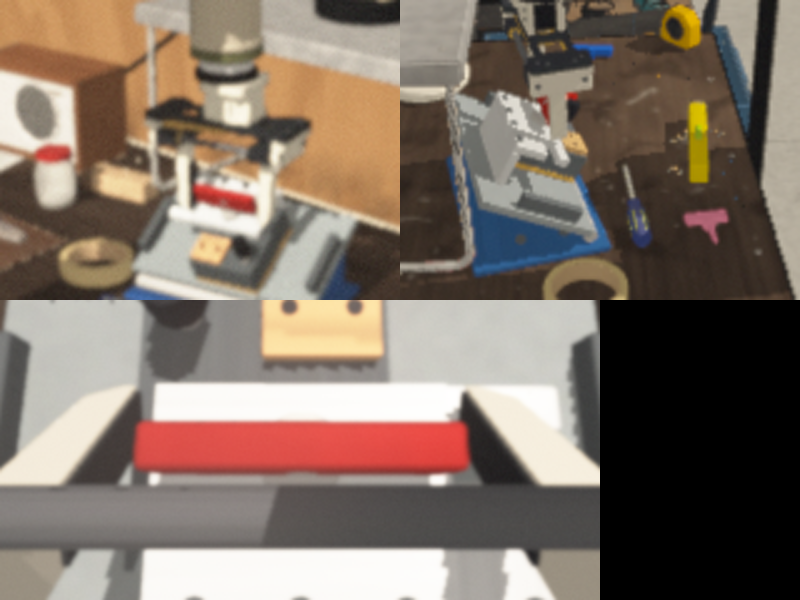

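The fingers straddle the handle ends symmetrically. I'm closing gently first.

arm_command --increments "0.3 0 0 0 0; 0.3 0 0 0 0; 0.3 0 0 0 0; 0.3 0 0 0 0; 0.3 0 0 0 0" --grip_force 10

```text
t: 3.4
tool_pos: [0.5946, 0.0484, 0.1524]
orientation: [-0.364, 3.119, -0.0]
force: [-0.8, 0.1, 5.5]
opening: 0.0797
gripper_force: 10.0
```

arm_command --increments "0.5 0 0 0 0; 0.5 0 0 0 0; 0.5 0 0 0 0" --grip_force 45

```text
t: 3.7
tool_pos: [0.5946, 0.0484, 0.1525]
orientation: [-0.364, 3.119, -0.0]
force: [-1.3, 0.5, 4.9]
opening: 0.0794
gripper_force: 45.0
```

arm_command --increments "0.5 1.5 0 -2.6 0; 0.5 3 0 -5.2 0; 0.5 4.5 0 -7.8 0; 0.5 6 0 -10.4 0; 0.5 7.5 0 -13 0"

```text
t: 4.2
tool_pos: [0.5869, 0.0468, 0.1648]
orientation: [-0.364, 3.12, 0.001]
force: [3.4, 2.8, -2.0]
opening: 0.0796
gripper_force: 45.0
```

arm_command --increments "0.5 4 0 -6.9 0; 0.5 8 0 -13.9 0; 0.5 12 0 -20.8 0; 0.5 16 0 -27.7 0; 0.5 20 0 -34.6 0"

```text
t: 4.7
tool_pos: [0.5665, 0.0415, 0.1996]
orientation: [0.363, -3.119, 0.001]
force: [-0.9, -0.1, 0.3]
opening: 0.0796
gripper_force: 45.0
```

arm_command --increments "0.5 3 0 -5.2 0; 0.5 6 0 -10.4 0; 0.5 6 0 -10.4 0; 0.5 6 0 -10.4 0"

```text
t: 5.1
tool_pos: [0.5615, 0.0405, 0.2096]
orientation: [0.364, -3.12, 0.0]
force: [-0.2, -0.3, -0.0]
opening: 0.0799
gripper_force: 45.0
```

```bash
python3 look.py w4; python3 - <<'E'
import cv2,numpy as np
from plant import robot
w=cv2.imread("pics/w4.png")[140:340,120:520]
a=robot.read_camera("scene");b=robot.read_camera("side");cv2.imwrite("pics/scene4.png",a);cv2.imwrite("pics/side4.png",b)
a=a[120:225,290:430];b=b[150:255,235:375]
f=lambda x:cv2.resize(x,(400,300),interpolation=2)
cv2.imwrite("pics/c4.png",np.vstack([np.hstack([f(a),f(b)]),np.hstack([cv2.resize(w,(600,300)),np.zeros((300,200,3),np.uint8)])]))
E
```

```text
5.1 [0.5615 0.0405 0.2096] [[-0.9732, -0.23, -0.0001], [-0.23, 0.9732, -0.0002], [0.0001, -0.0001, -1.0]] [-0.2 -0.3 -0. ] [-0.02  0.05  1.64 -0.    1.46 -1.82]
([102, 126, 55, 40, 996], [129.0, 145.4]) ((129.0432891845703, 145.52496337890625), (56.70184326171875, 18.8561954498291), 29.981639862060547) at mid plane [ 0.5426 -0.0966  0.1452]
([237, 235, 167, 28, 4057], [319.8, 249.1]) ((320.03314208984375, 248.6933135986328), (166.05812072753906, 26.420061111450195), 0.39513707160949707) at mid plane [0.5863 0.0456 0.1452]
```

View pics/c4.png

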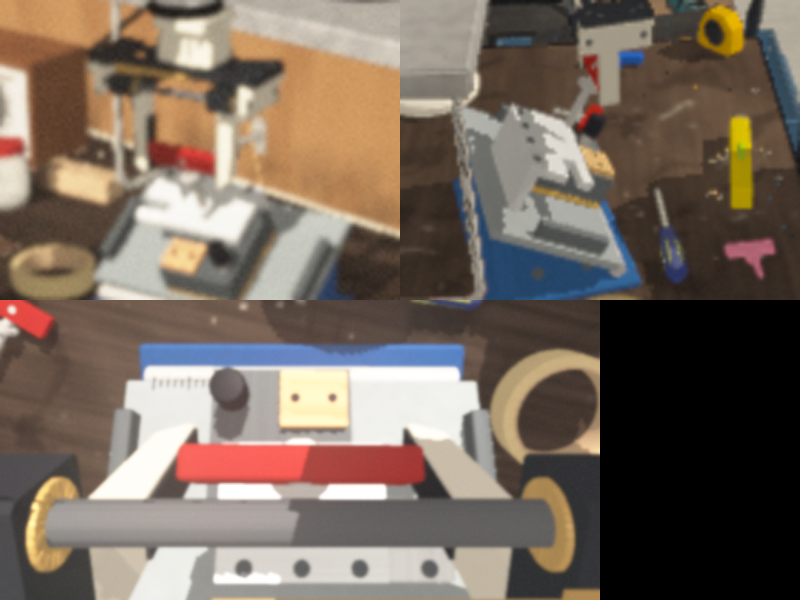

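The pin is fully out and still tilted with the head; in the side view the shank is clear of the bridge. I'm shifting it left by 58 mm.

arm_command --increments "0.5 0 15 0 0; 0.5 0 30 0 0; 0.5 0 45 0 0; 0.5 0 58 0 0; 0.5 0 58 0 0"

```text
t: 5.75
tool_pos: [0.5477, 0.0994, 0.2096]
orientation: [0.368, -3.12, -0.001]
force: [0.3, 0.4, -0.7]
opening: 0.0797
gripper_force: 45.0
```

arm_command --increments "0.5 -2 0 3.5 0; 0.5 -4 0 6.9 0; 0.5 -4 0 6.9 0; 0.5 -4 0 6.9 0"

```text
t: 6.15
tool_pos: [0.5521, 0.0975, 0.2023]
orientation: [0.363, -3.12, 0.0]
force: [0.9, 0.4, -1.4]
opening: 0.0793
gripper_force: 45.0
```

```bash
python3 look.py w5; python3 - <<'E'
import cv2,numpy as np
from plant import robot
w=cv2.imread("pics/w5.png")[140:340,120:520]
a=robot.read_camera("scene");b=robot.read_camera("side")
a=a[130:220,310:430];b=b[160:250,235:355]
f=lambda x:cv2.resize(x,(400,300),interpolation=2)
cv2.imwrite("pics/c5.png",np.vstack([np.hstack([f(a),f(b)]),np.hstack([cv2.resize(w,(600,300)),np.zeros((300,200,3),np.uint8)])]))
E
```

```text
6.15 [0.5521 0.0975 0.2023] [[-0.9733, -0.2294, -0.0007], [-0.2294, 0.9733, -0.0002], [0.0007, 0.0, -1.0]] [ 0.9  0.4 -1.4] [ 0.08  0.05  1.65 -0.    1.44 -1.72]
([43, 122, 58, 42, 1096], [71.6, 142.6]) ((71.57547760009766, 142.76416015625), (60.41398239135742, 19.814231872558594), 29.05460548400879) at mid plane [ 0.5382 -0.0714  0.1452]
([237, 236, 167, 27, 3958], [321.3, 249.3]) ((320.0, 249.0), (26.0, 166.0), 90.0) at mid plane [0.5739 0.1018 0.1452]
```

View pics/c5.png

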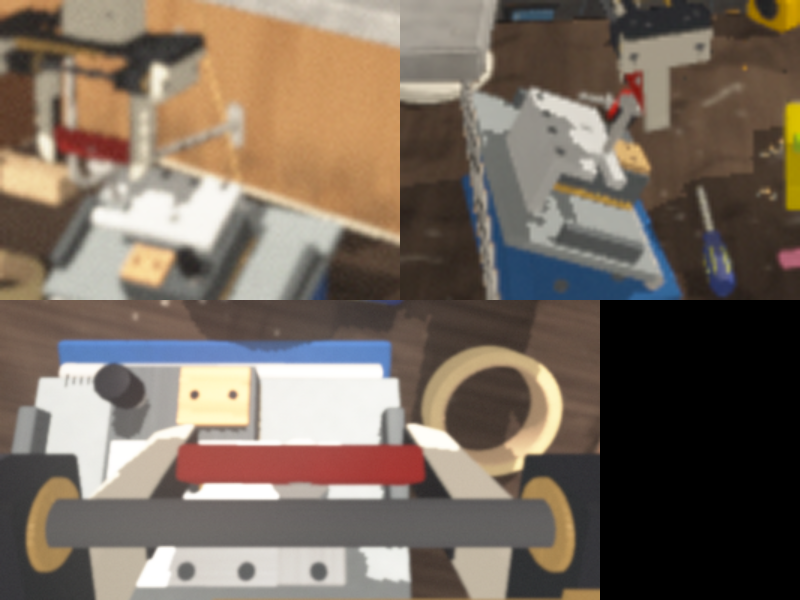

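The pin is held at its tilt over the notch, and the side view shows the shank pointing at the bridge's left end. I'm lowering it along the axis while watching the force.

arm_command --increments "0.5 -2 0 3.5 0; 0.5 -4 0 6.9 0; 0.5 -6 0 10.4 0; 0.5 -8 0 13.9 0; 0.5 -8 0 13.9 0"

```text
t: 6.8
tool_pos: [0.5597, 0.0999, 0.1879]
orientation: [0.364, -3.119, -0.0]
force: [0.0, 0.2, -0.6]
opening: 0.0799
gripper_force: 45.0
```

arm_command --increments "0.5 -2 0 3.5 0; 0.5 -4 0 6.9 0; 0.5 -6 0 10.4 0; 0.5 -8 0 13.9 0; 0.5 -8 0 13.9 0"

```text
t: 7.3
tool_pos: [0.5675, 0.1017, 0.1741]
orientation: [0.364, -3.119, -0.0]
force: [-0.5, 0.2, -1.8]
opening: 0.0796
gripper_force: 45.0
```

arm_command --increments "0.5 -2 0 3.5 0; 0.5 -4 0 6.9 0; 0.5 -6 0 10.4 0; 0.5 -8 0 13.9 0; 0.5 -10 0 17.3 0"

```text
t: 7.8
tool_pos: [0.5776, 0.1041, 0.1572]
orientation: [0.364, -3.12, -0.0]
force: [-0.1, -0.7, -1.4]
opening: 0.0797
gripper_force: 45.0
```

arm_command --increments "0.5 -0.8 0 1.3 0; 0.5 -1.5 0 2.6 0; 0.5 -2.3 0 3.9 0; 0.5 -2.8 0 4.8 0; 0.5 -2.8 0 4.8 0"

```text
t: 8.3
tool_pos: [0.5802, 0.1047, 0.1528]
orientation: [0.364, -3.12, -0.0]
force: [-0.0, 0.0, -1.2]
opening: 0.0799
gripper_force: 45.0
```

arm_command --increments "0.5 -0.4 0 0.7 0; 0.5 -0.7 0 1.2 0; 0.5 -0.7 0 1.2 0; 0.5 -0.7 0 1.2 0"

```text
t: 8.7
tool_pos: [0.5808, 0.1048, 0.1521]
orientation: [-0.364, 3.12, -0.0]
force: [-3.8, -1.3, 4.9]
opening: 0.0793
gripper_force: 45.0
```

The collar has made contact, with the reaction force along the pin axis. I press slightly more to seat it flat, then release and raise straight up.

arm_command --increments "0.5 -0.3 0 0.5 0; 0.5 -0.3 0 0.5 0; 0.5 -0.3 0 0.5 0"

```text
t: 9.0
tool_pos: [0.5808, 0.1048, 0.152]
orientation: [0.364, -3.12, 0.0]
force: [-7.4, -1.4, 9.7]
opening: 0.0797
gripper_force: 45.0
```

arm_command --increments "0.08 0 0 0 0; 0 0 0 0 0; 0 0 0 0 0; 0 0 0 0 0; 0 0 0 0 0"

```text
t: 9.5
tool_pos: [0.5811, 0.1049, 0.151]
orientation: [0.364, -3.12, -0.0]
force: [-0.3, 0.2, -0.9]
opening: 0.0935
gripper_force: 0.0
```

arm_command --increments "0 0 0 -15 0; 0 0 0 -30 0; 0 0 0 -50 0; 0 0 0 -70 0; 0 0 0 -70 0"

```text
t: 10.0
tool_pos: [0.5835, 0.1051, 0.2267]
orientation: [-0.363, 3.113, -0.0]
force: [-0.2, -0.1, 0.8]
opening: 0.0929
gripper_force: 0.0
```

```bash
python3 look.py w6; python3 - <<'E'
import cv2,numpy as np
from plant import robot
w=cv2.imread("pics/w6.png")[140:340,120:520]
a=robot.read_camera("scene");b=robot.read_camera("side")
a=a[150:240,310:430];b=b[160:250,235:355]
f=lambda x:cv2.resize(x,(400,300),interpolation=2)
cv2.imwrite("pics/c6.png",np.vstack([np.hstack([f(a),f(b)]),np.hstack([cv2.resize(w,(600,300)),np.zeros((300,200,3),np.uint8)])]))
E
```

```text
10.0 [0.5835 0.1051 0.2267] [[-0.9731, -0.2302, 0.0079], [-0.2302, 0.9731, 0.0007], [-0.0079, -0.0012, -1.0]] [-0.2 -0.1  0.8] [ 0.09  0.11  1.54 -0.    1.48 -1.71]
([55, 90, 55, 41, 1004], [82.1, 110.3]) ((82.0, 110.50000762939453), (58.34795379638672, 18.811634063720703), 30.068584442138672) at mid plane [ 0.5521 -0.0756  0.1452]
([267, 192, 109, 21, 1811], [325.1, 201.7]) ((321.0663757324219, 202.95066833496094), (19.938617706298828, 108.1915283203125), 88.8982925415039) at mid plane [0.5795 0.1041 0.1452]
```

View pics/c6.png

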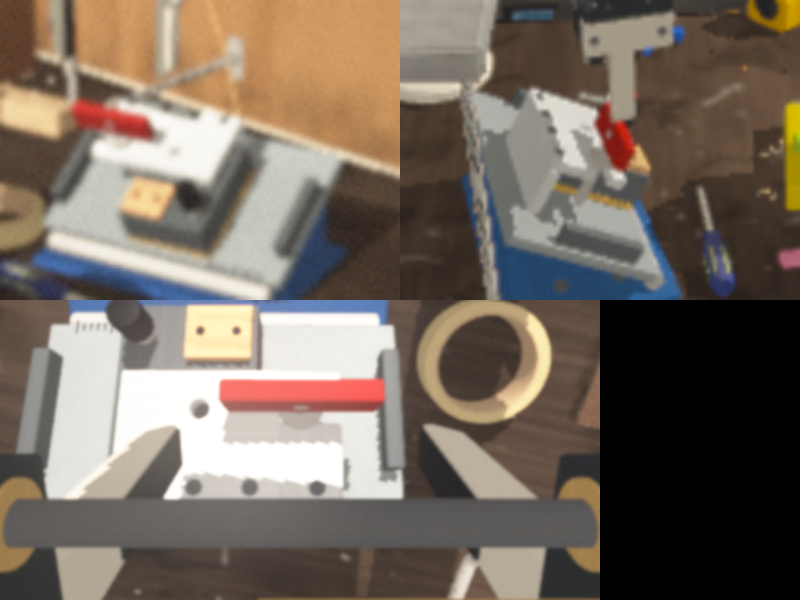

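The pin is parked: its handle is at (370,205) in the wrist view, the bore is open, and the collar sits flat. Next I close the fingers and come down to the left of the knob.

arm_command --increments "1 12 -18 0 0; 1 24 -36 0 0; 1 36 -53 0 0; 1 36 -53 0 0; 1 36 -53 0 0" --grip_force 20

```text
t: 10.65
tool_pos: [0.5578, 0.045, 0.2201]
orientation: [0.362, -3.119, -0.001]
force: [-0.2, 0.8, -0.8]
opening: 0.0576
gripper_force: 0.0
```

arm_command --increments "1 0 0 20 0; 1 0 0 40 0; 1 0 0 55 0; 1 0 0 65 0; 1 0 0 65 0"

```text
t: 11.15
tool_pos: [0.5572, 0.0455, 0.1541]
orientation: [0.364, -3.117, -0.001]
force: [0.4, 1.4, -0.1]
opening: 0.0176
gripper_force: 0.0
```

```bash
python3 look.py w7; python3 - <<'E'
import cv2,numpy as np
from plant import robot
w=cv2.imread("pics/w7.png")[140:340,120:520]
a=robot.read_camera("scene");b=robot.read_camera("side")
a=a[150:240,310:430];b=b[160:250,235:355]
f=lambda x:cv2.resize(x,(400,300),interpolation=2)
cv2.imwrite("pics/c7.png",np.vstack([np.hstack([f(a),f(b)]),np.hstack([cv2.resize(w,(600,300)),np.zeros((300,200,3),np.uint8)])]))
E
```

```text
11.15 [0.5572 0.0455 0.1541] [[-0.973, -0.2306, -0.0033], [-0.2306, 0.9731, 0.0001], [0.0032, 0.0009, -1.0]] [ 0.4  1.4 -0.1] [-0.01  0.08  1.7   0.    1.36 -1.81]
([54, 131, 67, 48, 1431], [87.2, 154.4]) ((87.16981506347656, 154.59432983398438), (68.47565460205078, 22.436702728271484), 29.05460548400879) at mid plane [ 0.5347 -0.0789  0.1452]
```

View pics/c7.png

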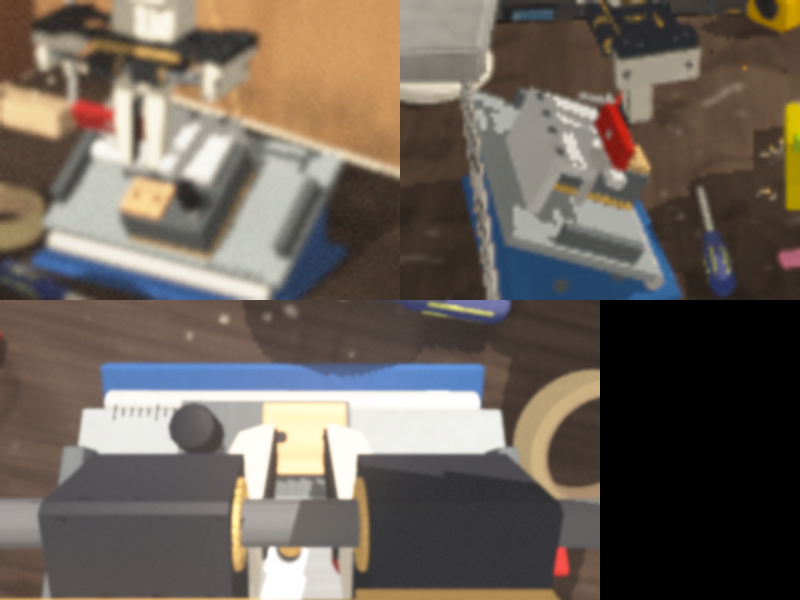

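The fingers are over the blank to the left of the knob (knob at wrist px 250,226) and still closing. I'm lowering the last 30 mm and then pushing right.

arm_command --increments "1 0 0 0 0; 1 0 0 8 0; 1 0 0 16 0; 1 0 0 23 0; 1 0 0 30 0"

```text
t: 11.8
tool_pos: [0.5579, 0.045, 0.125]
orientation: [0.364, -3.12, -0.0]
force: [0.5, 0.7, -0.2]
opening: 0.0009
gripper_force: 0.0
```

arm_command --increments "1 0 -4 0 0; 1 0 -8 0 0; 1 0 -12 0 0; 1 0 -16 0 0; 1 0 -20 0 0"

```text
t: 12.3
tool_pos: [0.5632, 0.0253, 0.1265]
orientation: [-0.364, 3.12, 0.0]
force: [-0.4, 2.8, 0.3]
opening: 0.0004
gripper_force: 1.3
```

arm_command --increments "1 0 -5 0 0; 1 0 -10 0 0; 1 0 -15 0 0; 1 0 -20 0 0; 1 0 -25 0 0"

```text
t: 12.8
tool_pos: [0.5689, 0.0009, 0.1263]
orientation: [-0.364, 3.12, 0.0]
force: [0.6, 3.3, 2.0]
opening: 0.0008
gripper_force: 1.4
```

arm_command --increments "1 0 -4 0 0; 1 0 -8 0 0; 1 0 -12 0 0; 1 0 -15 0 0; 1 0 -18 0 0"

```text
t: 13.3
tool_pos: [0.5729, -0.0165, 0.1262]
orientation: [-0.364, 3.12, -0.0]
force: [0.4, 2.5, 3.0]
opening: 0.0007
gripper_force: 1.4
```

arm_command --increments "1 0 -1 0 0; 1 0 -2 0 0; 1 0 -3 0 0; 1 0 -3 0 0"

```text
t: 13.7
tool_pos: [0.5734, -0.0193, 0.126]
orientation: [0.364, -3.12, 0.0]
force: [0.7, 1.3, 1.5]
opening: 0.0003
gripper_force: 0.9
```

arm_command --increments "1 0 -1 0 0; 1 0 -2 0 0; 1 0 -2 0 0"

```text
t: 14.0
tool_pos: [0.5739, -0.0212, 0.1261]
orientation: [0.364, -3.12, 0.0]
force: [0.6, 0.5, 1.7]
opening: 0.0007
gripper_force: 1.0
```

arm_command --increments "1 0 -1 0 0; 1 0 -2 0 0; 1 0 -2 0 0"

```text
t: 14.3
tool_pos: [0.5742, -0.0225, 0.1261]
orientation: [0.364, -3.12, -0.002]
force: [-0.4, 6.1, 1.6]
opening: 0.0005
gripper_force: 2.9
```

arm_command --increments "1 0 -1 0 0; 1 0 -1.5 0 0; 1 0 -1.5 0 0"

```text
t: 14.6
tool_pos: [0.5743, -0.0227, 0.1261]
orientation: [0.365, -3.119, -0.005]
force: [-2.8, 11.4, 4.5]
opening: 0.0005
gripper_force: 5.8
```

The carriage is hard against its stop (12 N with no further motion). I'm backing off and rising.

arm_command --increments "1 0 4 0 0; 1 0 12 0 0; 1 0 14 -10 0; 1 0 14 -40 0; 1 0 14 -80 0"

```text
t: 15.1
tool_pos: [0.5699, -0.0108, 0.2053]
orientation: [0.364, -3.116, -0.001]
force: [0.8, -0.3, 0.4]
opening: 0.0003
gripper_force: 0.0
```

arm_command --increments "1 20 0 -30 0; 1 50 0 -30 0; 1 50 0 -30 0"

```text
t: 15.4
tool_pos: [0.5214, -0.0231, 0.2379]
orientation: [-0.363, 3.119, -0.002]
force: [-0.5, -0.1, -0.3]
opening: 0.0007
gripper_force: 0.0
```

```bash
python3 look.py w8; python3 - <<'E'
import cv2,numpy as np
from plant import robot
w=cv2.imread("pics/w8.png")[100:350,120:520]
a=robot.read_camera("scene");b=robot.read_camera("side")
a=a[150:240,310:430];b=b[160:250,235:355]
f=lambda x:cv2.resize(x,(320,240),interpolation=2)
cv2.imwrite("pics/c8.png",np.vstack([np.hstack([f(a),f(b)]),cv2.resize(w,(640,360))]))
E
```

```text
15.4 [ 0.5214 -0.0231  0.2379] [[-0.9733, -0.2295, 0.0015], [-0.2295, 0.9733, -0.0011], [-0.0012, -0.0014, -1.0]] [-0.5 -0.1 -0.3] [-0.14 -0.08  1.71 -0.    1.51 -1.94]
([169, 169, 47, 36, 761], [192.1, 186.3]) ((191.984619140625, 186.2769317626953), (47.877403259277344, 17.116792678833008), 29.744882583618164) at mid plane [ 0.5301 -0.1262  0.1452]
```

View pics/c8.png

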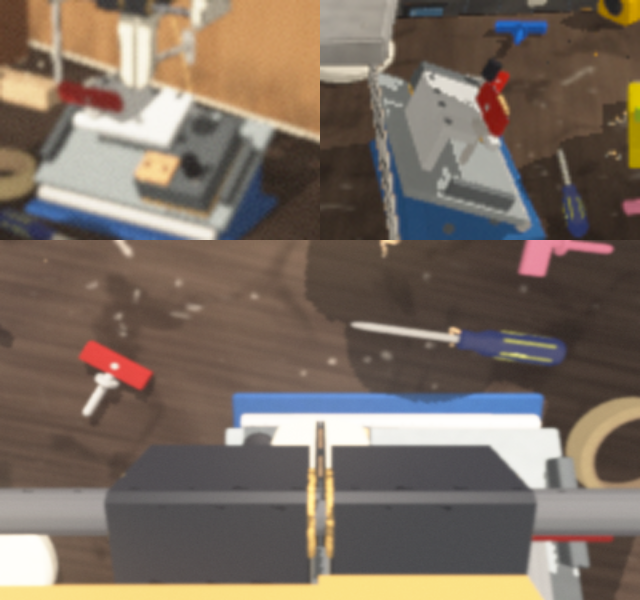

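The scene view shows the pin parked at the left end and the carriage up against the right-hand stop. The arm is clear of everything, so I'm handing in.

```bash
python3 -c "
from plant import robot
print(robot.close_job())"
```

```text
the job is handed in; nothing more can be done
None
```

The red-handled pin is parked in the left notch with its collar flat on the bridge, the carriage is against its right-hand stop, and the job was handed in at about 15.5 s with the arm clear; no verdict came back.

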